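# Set and lock the carrier stop of a probe station

### The arm

A 6-joint arm with a two-finger parallel gripper is mounted at the origin on the work surface. World frame = base frame: x ahead of the robot, y to its left, z up, the work surface at z = 0. Lengths are in m, angles in rad, forces in N, time in s.
With the tool pointing down it reaches from about 0.375 to 0.975 m from the base axis. Payload 3.8 kg.
Tool frame: the origin (TCP) lies on the centre line of the jaws, within the pads' length; the fingertips stand 8 mm ahead of it and the grasp point (between the pads) lies 11 mm behind it; z points along the fingers, y is the direction in which the jaws open and shut (so a half turn about z gives the same grasp; the last joint's range is limited). The gripper opens to 85 mm and grips with 20 to 120 N. Pads are 22 mm wide; open, the fingers measure 114 mm over their backs; the gripper's body (76 mm by 85 mm) begins 54 mm behind the grasp point. The pads swing forward as they close: fully open they stand 13 mm farther back than shut.
Start: joints at [-0.037, 0.264, 1.604, -0, 1.274, -0.037], TCP at [0.675, -0, 0.239] pointing down, gripper open.
Joint ranges: [-2.63, 2.63], [-0.94, 2.18], [0.31, 2.57], [-1.31, 4.45], [0, 2.66], [-2.55, 2.55]. Speed limits (rad/s): [2.57, 2.57, 3.14, 3.14, 3.14, 3.14].

### API

Orientations are given as a rotation vector (axis times angle).
In Python, from workcell import bot gives the robot as it stands.
- The arm moves only by the tool arm_command, never from a script. Its arguments are lists of equal length, an entry for each row: "slide": the shift along the tool's x, y, z in m, a list of three; "angular": the turn, a rotation vector about the tool's x, y, z in degrees, a list of three; "hand": the finger opening in m, from 0 to 0.0854. A call has exactly 8 rows; each row shifts and turns the pose as measured when the row begins, along the tool's axes as they then stand; what a row does not reach is not made up. A row lasts 1/10 s, in which the tool goes at most 50 mm and 8.59 degrees, less where a joint would pass 70% of its speed; a pose out of reach is approached as far as the arm can. A call is refused whole if a number of a shift passes 0.05 or a number of a turn 8.59, either way. A call with a gripper value outside its range is refused whole. The fingers move at their own pace and stop on an object; "squeeze" is the grip in N (left out, the last holds). Time passes only in rows, so rows that do not move let the fingers close, or fill a call up. It gives the time, the measured TCP pose, the force and the opening at its end, in the units of the state.
- bot.read_state(): the state, without advancing time (a new reading comes with each control period).
- bot.read_camera(name): name is "scene" or "side" or "wrist"; returns the picture (420x560x3 uint8, red, green, blue); there is no depth.
- bot.get_calibration(name): a dict with "fx", "fy", "cx", "cy" (pixels), "k1" (the pictures are not rectified: a ray, as slopes to the right and down, at radius r is drawn at 1 + k1 r^2 times it, then the intrinsics apply), "R" (3x3) and "t" (3): a world point X has camera coordinates R X + t. Camera axes: x right, y down, z forward; pixel columns grow to the right and rows downward; lengths in m; the calibration is good to about 2 mm. A picture is of the moment at which its call begins: read the wrist's pose just before it. get_calibration takes no time and is no camera call; for the wrist camera it gives the pose at the moment of the call.
- bot.finish_job(): hands the job in, once; it reports no verdict.
The state is a dict: "time": time; "q": joint angles; "joint_vel": joint speeds; "joint_torque": joint torques, N m; "tool_pos": TCP position; "tcp_rot": TCP orientation; "wrist_force": force on the tool from outside, world axes, zero at the start; "torque": the same for the moment, N m; "width": opening from 0.0 (shut) to 1.0 (fully open).
Only numpy, scipy, OpenCV 4.12 (cv2) and the standard library are available. Lean on these libraries where they do the work, as an engineer would, in place of code of your own. Each camera call takes 0.05 s, during which the arm holds its last target.

### The job

Set the carrier stop of the probe station: slide the slotted aluminium fence along its slots up to the scribed line, so that its upright face comes to rest gently against the edge of the white ceramic carrier (ceramic chips if it is pushed hard). Then swing the black clamping lever clockwise, seen from above, until it is firmly hand-tight, feeling for it and not forcing it, so that the fence is locked there. Let go, and leave the positioner, the chip box and the hex key where they are.

Things in the scene. Friction and masses are not known exactly. Their poses are not given: they have to be found in the camera images.
- platen: Bare steel base plate, 320 x 360 x 20 mm, fixed on the table. Origin: centre of its underside; x is the way the fence slides towards the carrier, z up. A fixed shoulder screw (head 15 mm across, top 12 mm above the plate) stands at x = -35 mm, y = 0 in the fence's front slot, the stud of the clamping lever at x = -100 mm, y = 0 in the rear slot.
- carrier: White ceramic carrier plate, 80 (x) x 100 (y) x 8 mm, held by vacuum, fixed on the platen. Origin: bottom of the middle of the edge facing the fence, level with the platen's top; x points from that edge into the carrier, the same way as the platen's x. More than 15 N on this edge chips it.
- line (a point): Middle of the pale scribed line, 186 mm long across the platen's top, that marks where the fence's front face belongs; it runs along the carrier's edge, exactly below it. Same axes as the carrier.
- fence: Aluminium L-shaped stop fence, about 0.2 kg, lying loose on the platen; it slides 41 mm along two in-line slots, with 0.75 mm play to each side, under 1 to 2 N. Origin: bottom of the middle of its front face, level with the platen's top; x points forward to the carrier. It starts 13 to 33 mm short of the line. Base plate 60 mm wide, 6 mm thick, back to x = -145 mm.
- wall_top (a point): Middle of the top of the fence's upright front wall, 36 mm above the platen's top, 4 mm behind the front face. The wall is 8 mm thick (along x), 100 mm wide and can be pinched from above, or pushed from behind. Pressed down or lifted while it is slid, the fence binds.
- clamp: Black clamping lever with a 26 mm steel washer on the stud in the rear slot; right-hand quick-acting thread, 5 mm a turn, loose at first. Origin: on its axis at the washer's underside, about 7 mm above the platen's top; x along the arm, z up. Arm: 10 mm round bar, centre 30 mm above the origin at the hub, rising to 37 mm at its end. Starts 0.8 to 1.4 rad anticlockwise of the platen's x. Stays where left.
- hub_top (a point): Top of the lever's hub, on the axis, 38 mm above the clamp's origin; hub 21 mm across. Turned clockwise, the lever runs easily (about 1 N at its end) for 0.2 to 2.1 rad, varying from time to time; then the washer grips the fence and the lever stiffens by some 1.3 N (at 50 mm) every 0.1 rad. How far cannot be seen, only felt.
- lever_end (a point): End of the lever's arm on the bar's centre line, 60 mm out from the axis, about 44 mm above the platen's top, in a 13 mm rounded tip. Hand-tight is 5 to 7 N pushed across the arm at 50 mm from the axis (0.25 to 0.35 Nm); under 4.5 N may leave the fence loose, above 7.5 N may strip the thread.
- positioner: Bystander: steel and aluminium probe positioner with knurled knobs, 62 x 56 mm base, 70 mm high, a brass probe arm reaching 76 mm towards +y; origin at the centre of its underside. Loose on the platen beside the carrier; leave alone.
- chip_box: Bystander: black chip box with clear lid, 52 x 52 x 17 mm; origin at the centre of its underside. Loose on the platen beside the carrier; leave alone.
- hex_key: Bystander: L-shaped hex key of 5 mm steel, long leg 90 mm; origin at the middle of the long leg, on its underside. Loose on the platen to the left of the fence; leave alone.
Things that resemble listed ones, but are neither listed nor needed, are in the scene too. Leave any turquoise or yellow look-alike of the fence alone.

How it is judged:
On the way, in this order (a step that is already met when the one before it is completed fails the run):
1. the fence is slid up to the scribed line, against the carrier, while the lever is still loose (x of fence in the frame of carrier between -0.0015 and 0.0015 m and contact force between clamp and fence below 12 N), for 0.2 s.
2. the lever is tightened with the fence still at the line (x of fence in the frame of carrier between -0.0015 and 0.0015 m and contact force between clamp and fence above 40 N), for 0.2 s.
At the end, for the whole second after the job is handed in: The middle of the fence's front face is within 1.5 mm of the carrier's edge (on the scribed line), the lever's washer presses on the fence with more than 40 N, and the fence is at rest (all of step 2 and linear speed of fence below 0.005 m/s); the robot touches nothing.
It fails at once if the fence is pushed against the ceramic carrier with more than 15 N (contact force between fence and carrier above 15 N).
It fails at once if the lever is over-tightened (the washer presses on the fence with more than 100 N) (contact force between clamp and fence above 100 N).
It fails at once if the probe positioner is moved more than 10 mm (distance of positioner from where it was at the start of the episode above 0.01 m).
It fails at once if the chip box is moved more than 10 mm (distance of chip_box from where it was at the start of the episode above 0.01 m).
It fails at once if the hex key is moved more than 10 mm (distance of hex_key from where it was at the start of the episode above 0.01 m).
It also fails if it takes over 61 s, if anything falls off the work surface, if the arm or the gripper's body presses on something with over 40 N, if the wrist force passes 120 N, or if a joint passes its speed limit or range.

## Working session

There is one attempt and no reset: what is moved stays moved. The work goes in short steps, Python scripts to look and compute and a tool call to move; the robot and the scene stay as the last step left them, time stands still between calls to the robot, and variables do not carry over. Pictures are saved under pics/ and viewed, and the job is handed in when it is done.

Besides the shell and the picture viewer there is one more tool, called as name(argument=value, ...), one argument or row to a line, values as JSON. arm_command: Moves the arm, as the interface text tells. Its arguments: {"type":"object","properties":{"slide":{"type":"array","items":{"type":"array","items":{"type":"number"}}},"angular":{"type":"array","items":{"type":"array","items":{"type":"number"}}},"hand":{"type":"array","items":{"type":"number"}},"squeeze":{"type":"number"}},"required":["slide","angular","hand"]}

```bash
ls; mkdir -p pics
python3 - <<'E'
from workcell import bot
import cv2
for n in ["scene","side","wrist"]:
    c=bot.get_calibration(n); print(n,c)
    im=bot.read_camera(n); cv2.imwrite(f"pics/{n}0.png",im[:,:,::-1])
print(bot.read_state())
E
```

```text
pics
scene {'fx': 400.33884060875994, 'fy': 400.33884060875994, 'cx': 284.5821221757175, 'cy': 213.73714565672276, 'k1': -0.09635332371503619, 'R': array([[ 0.28003335,  0.95985316, -0.01622437],
       [ 0.62578031, -0.19533312, -0.755145  ],
       [-0.72799748,  0.2013129 , -0.655357  ]]), 't': array([-0.15303272, -0.274177  ,  1.20457958])}
side {'fx': 408.6404025308901, 'fy': 408.6404025308901, 'cx': 283.85870585990193, 'cy': 206.48227670927128, 'k1': -0.1025751079177867, 'R': array([[-0.81268557, -0.58242763,  0.01789463],
       [-0.43281373,  0.58279191, -0.68776876],
       [ 0.39014669, -0.56668479, -0.72570925]]), 't': array([0.46363385, 0.27460978, 0.54711425])}
wrist {'fx': 306.8229471214213, 'fy': 306.8229471214213, 'cx': 277.78420355789467, 'cy': 215.95996999049828, 'k1': -0.06540812943874463, 'R': array([[ 0.99999238,  0.00143165, -0.00363122],
       [ 0.00244198, -0.95522127,  0.29588234],
       [-0.00304502, -0.29588895, -0.95521749]]), 't': array([-0.67337203, -0.03978818,  0.37997243])}
{'time': 0.15, 'q': array([-3.68970015e-02,  2.64586972e-01,  1.60505850e+00, -4.08726005e-05,
        1.27368909e+00, -3.68934459e-02]), 'joint_vel': array([-0.00099346, -0.00273534, -0.00330512,  0.00095317, -0.00111643,
       -0.00085441]), 'joint_torque': array([-4.44535381e-04, -5.15905774e+01, -3.67958951e+01, -2.06692371e-04,
        8.09489022e-03,  2.50629785e-05]), 'tool_pos': array([6.74452562e-01, 7.09759712e-06, 2.38244353e-01]), 'tcp_rot': array([-2.22054800e+00, -2.22056675e+00,  1.90630498e-03]), 'wrist_force': array([-0.23717004,  0.71276211, -0.01899788]), 'torque': array([0.0170122 , 0.02237348, 0.03282062]), 'width': 1.0019911630272311}
```

View pics/scene0.png

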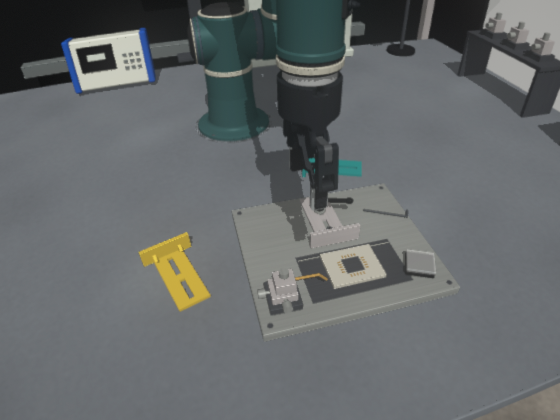

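View pics/side0.png

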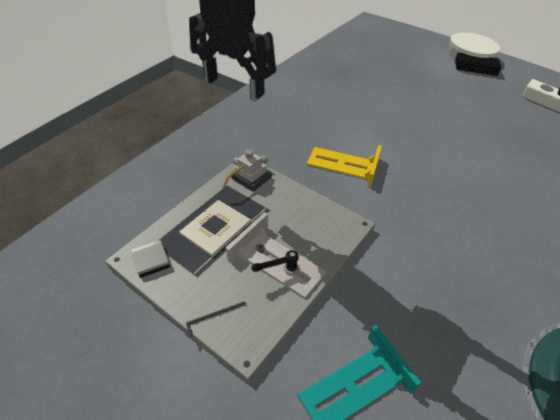

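View pics/wrist0.png

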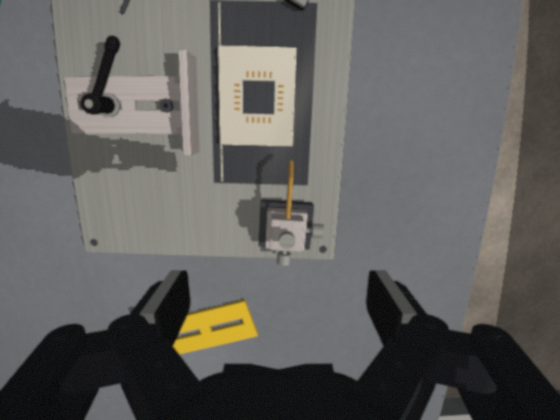

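The wrist view shows the fence (wall at about (188,103)), lever hub (90,103), lever tip (112,44), carrier (258,96) and line at x≈219. I'll enlarge it.

```bash
cat > h.py <<'E'
import numpy as np, cv2
def w(c,u,v,z):
    x=(u-c['cx'])/c['fx'];y=(v-c['cy'])/c['fy']
    X,Y=x,y
    for _ in range(20):
        s=1+c['k1']*(X*X+Y*Y); X,Y=x/s,y/s
    R=np.array(c['R']);t=np.array(c['t']); C=-R.T@t; d=R.T@np.array([X,Y,1])
    return C+d*(z-C[2])/d[2]
def proj(c,P):
    p=np.array(c['R'])@np.array(P)+c['t']; X,Y=p[:2]/p[2]; s=1+c['k1']*(X*X+Y*Y)
    return c['fx']*X*s+c['cx'], c['fy']*Y*s+c['cy']
def crop(src,dst,x,y,W,H,k):
    im=cv2.imread(src)[y:y+H,x:x+W]; cv2.imwrite(dst,cv2.resize(im,None,fx=k,fy=k,interpolation=cv2.INTER_CUBIC))
E
python3 -c "
from h import *
crop('pics/wrist0.png','pics/w0a.png',50,20,160,150,4) if 0 else crop('pics/wrist0.png','pics/w0a.png',50,30,190,140,4)
crop('pics/wrist0.png','pics/w0b.png',170,0,190,200,3)
crop('pics/side0.png','pics/s0a.png',210,190,130,110,5)
"
```

```text
(no output)
```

View pics/w0a.png

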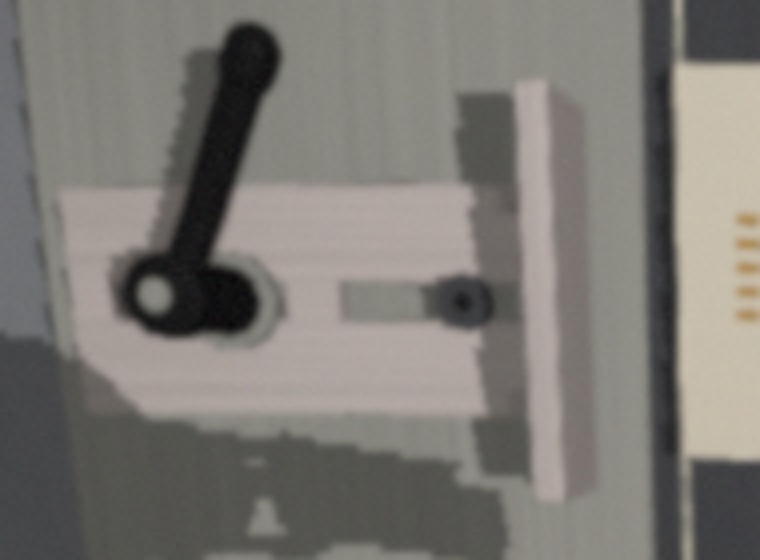

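View pics/w0b.png

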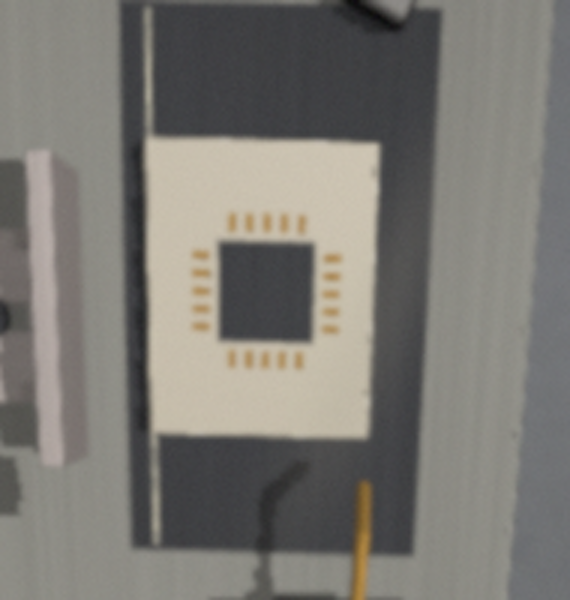

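View pics/s0a.png

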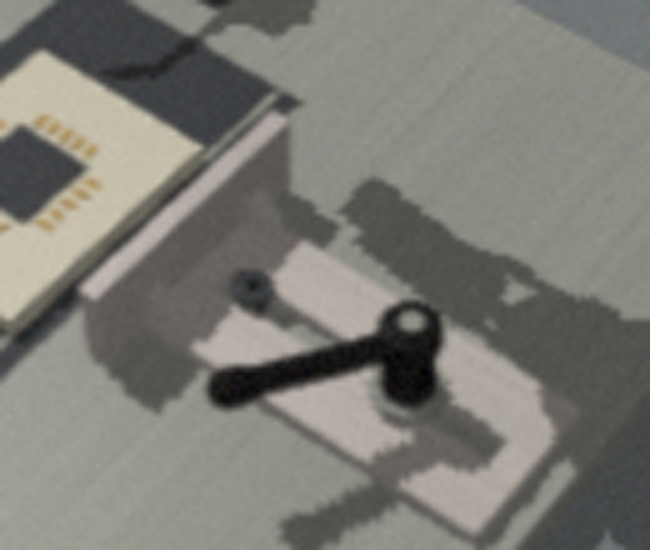

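Run:
```python
from h import *
from workcell import bot
c=bot.get_calibration("wrist")
def p(n,u,v,z):
    r=w(c,u,v,z);print(n,np.round(r,4));return r
hub=p('hub',88.25,103.25,.065); tip=p('tip',113,42,.064)
p('screw',166.25,105.5,.032)
a=p('wall far front',186.75,50,.056);b=p('wall near front',191.25,154.5,.056)
p('wall far rear',179,50,.056);p('wall near rear',184,155,.056)
l1=p('line far',219.3,2.7,.02);l2=p('line near',222.3,181.7,.02)
k1=p('car far',218.3,46,.028);k2=p('car near',221.7,145,.028)
for s,e in((a,b),(l1,l2),(k1,k2)):
    d=s-e;print(np.degrees(np.arctan2(-d[0],d[1])),np.hypot(d[0],d[1]),(s+e)/2)
d=tip-hub;print('lever',np.degrees(np.arctan2(d[1],d[0])),np.hypot(*d[:2]))
# side checks
c=bot.get_calibration("side")
p('hub',210+410/5,190+322/5,.065);p('tip',210+232/5,190+387/5,.064)
p('wt far',210+85/5,190+292/5,.056);p('wt near',210+282/5,190+115/5,.056)
p('car near',210+202/5,190+148/5,.028)
p('screw',210+252/5,190+284/5,.032)
```

```text
hub [0.4887 0.0948 0.065 ]
tip [0.5201 0.1491 0.064 ]
screw [0.5549 0.0926 0.032 ]
wall far front [0.5873 0.1417 0.056 ]
wall near front [0.5849 0.0431 0.056 ]
wall far rear [0.5799 0.1418 0.056 ]
wall near rear [0.5774 0.0426 0.056 ]
line far [0.6136 0.194  0.02  ]
line near [0.6089 0.0079 0.02  ]
car far [0.6125 0.1508 0.028 ]
car near [0.6117 0.0505 0.028 ]
-1.3826089767165304 0.09858297349354374 [0.58612805 0.0923844  0.056     ]
-1.462098776661538 0.18614129678828403 [0.61124638 0.10092301 0.02      ]
-0.4555006544858502 0.10031316270539696 [0.61207785 0.10064573 0.028     ]
lever 59.953906717169396 0.06266553925149454
hub [0.4877 0.0958 0.065 ]
tip [0.5175 0.1475 0.064 ]
wt far [0.5819 0.1423 0.056 ]
wt near [0.5778 0.0434 0.056 ]
car near [0.607  0.0531 0.028 ]
screw [0.5528 0.0935 0.032 ]
```

arm_command(
  slide=[
    [0.016,-0.016,0.02],
    [0.016,-0.016,0.02],
    [0.016,-0.016,0.02],
    [0.016,-0.016,0.02],
    [0.016,-0.016,0.02],
    [0.0125,-0.0125,0.02],
    [0,0,0.02],
    [0,0,0],
  ],
  angular=[
    [0,0,0.7],
    [0,0,0.7],
    [0,0,0],
    [0,0,0],
    [0,0,0],
    [0,0,0],
    [0,0,0],
    [0,0,0],
  ],
  hand=[0.024,0.024,0.024,0.024,0.024,0.024,0.024,0.024],
  squeeze=20,
)

```text
time: 0.95
tool_pos: [0.5788, 0.0964, 0.0915]
tcp_rot: [-2.25, -2.19, 0.005]
wrist_force: [-0.7, -0.8, -1.4]
width: 0.28
```

```bash
cat >> h.py <<'E'
from scipy.spatial.transform import Rotation
def st():
    from workcell import bot
    s=bot.read_state(); R=Rotation.from_rotvec(s['tcp_rot']).as_matrix()
    print(round(s['time'],2),'pos',np.round(s['tool_pos'],4),'toolx yaw-90: %.2f'%(np.degrees(np.arctan2(R[1,0],R[0,0]))-90),'z',np.round(R[:,2],3),'F',np.round(s['wrist_force'],2),'M',np.round(s['torque'],3),'w %.3f'%s['width'],'q',np.round(s['q'],2)); return s
def snap(n,f,dst=None):
    from workcell import bot
    c=bot.get_calibration(n); im=bot.read_camera(n); cv2.imwrite(f,im[:,:,::-1]); return c
E
python3 - <<'E'
from h import *
st(); c=snap('wrist','pics/w1.png'); c2=snap('side','pics/s1.png'); crop('pics/s1.png','pics/s1a.png',160,110,190,150,4)
st()
E
```

```text
0.95 pos [0.5788 0.0964 0.0915] toolx yaw-90: -1.55 z [-0.004 -0.001 -1.   ] F [-0.67 -0.8  -1.35] M [0.063 0.013 0.031] w 0.280 q [ 0.12  0.24  1.93 -0.    0.98  0.15]
1.05 pos [0.5816 0.0964 0.0945] toolx yaw-90: -1.59 z [ 0.002 -0.001 -1.   ] F [ 0.87  0.69 -0.06] M [0.031 0.006 0.032] w 0.284 q [ 0.12  0.23  1.93 -0.    0.98  0.15]
```

View pics/w1.png

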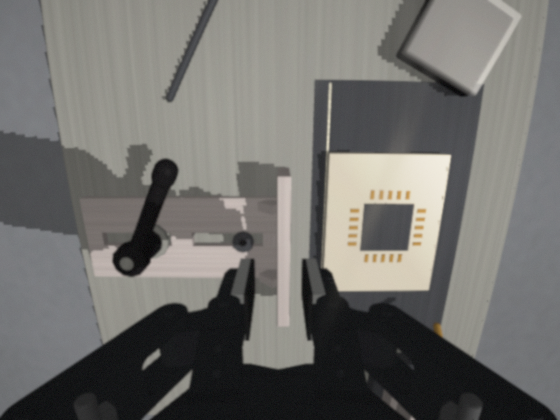

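View pics/s1a.png

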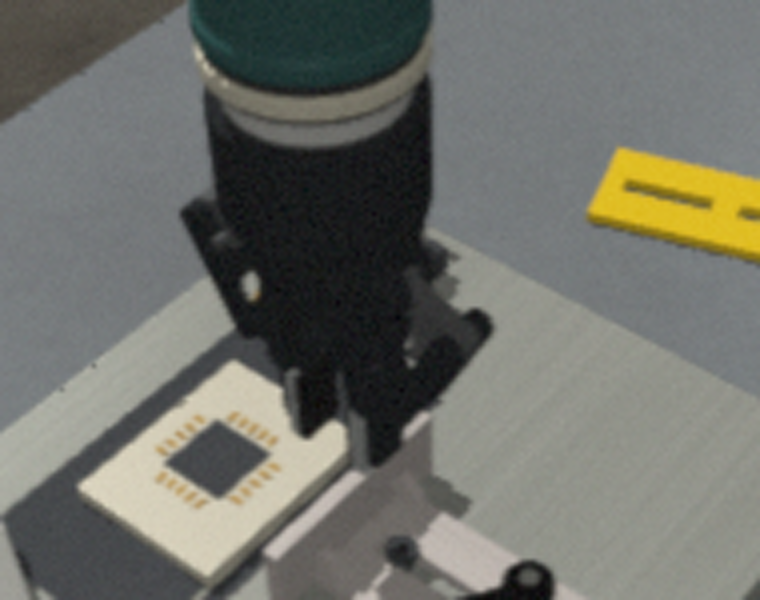

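Run:
```python
from h import *
crop('pics/w1.png','pics/w1a.png',225,140,140,200,3)
crop('pics/w1.png','pics/w1b.png',70,140,200,150,4)
```

```text
(no output)
```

View pics/w1a.png

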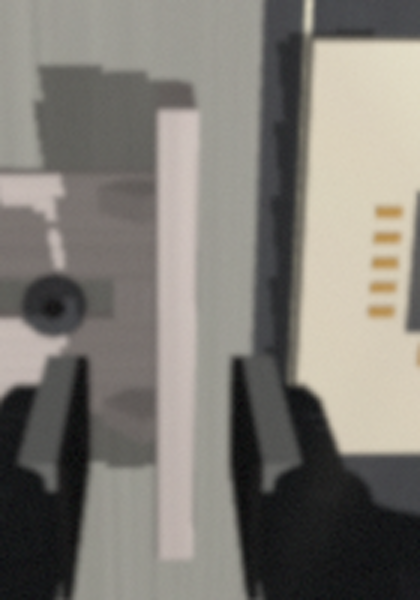

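View pics/w1b.png

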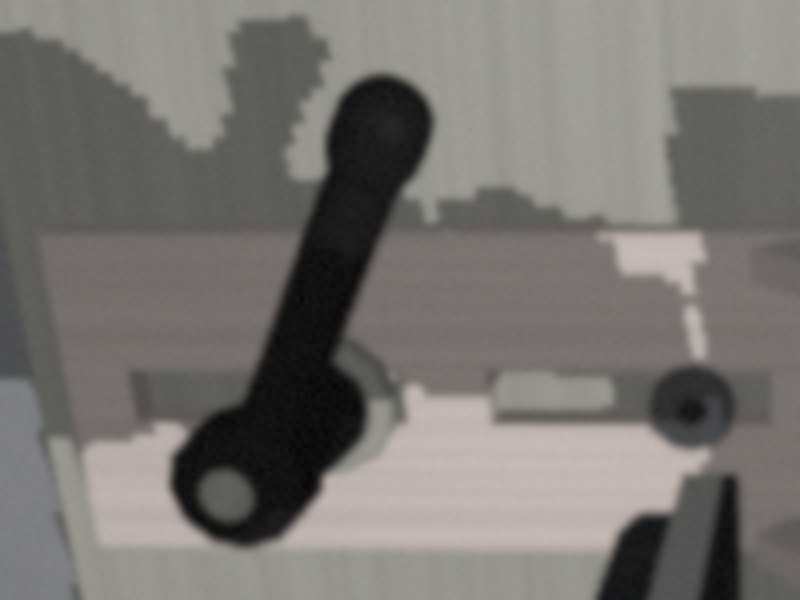

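Run:
```python
from h import *
import pickle
st(); c=snap('wrist','pics/w2.png'); pickle.dump(c,open('c2.pkl','wb'))
crop('pics/w2.png','pics/w2a.png',225,140,140,200,3)
crop('pics/w2.png','pics/w2b.png',70,140,200,150,4)
```

```text
1.05 pos [0.5816 0.0964 0.0945] toolx yaw-90: -1.59 z [ 0.002 -0.001 -1.   ] F [ 0.87  0.69 -0.06] M [0.031 0.006 0.032] w 0.284 q [ 0.12  0.23  1.93 -0.    0.98  0.15]
```

View pics/w2a.png

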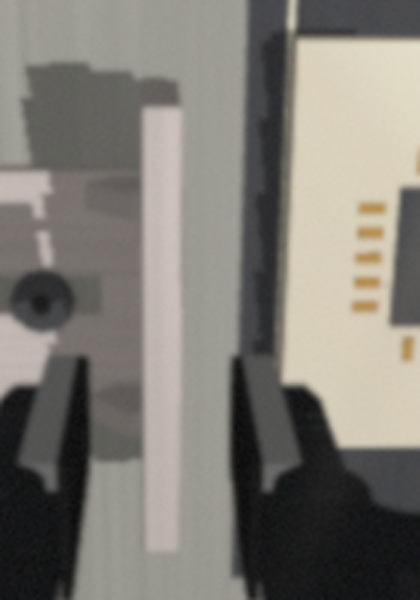

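View pics/w2b.png

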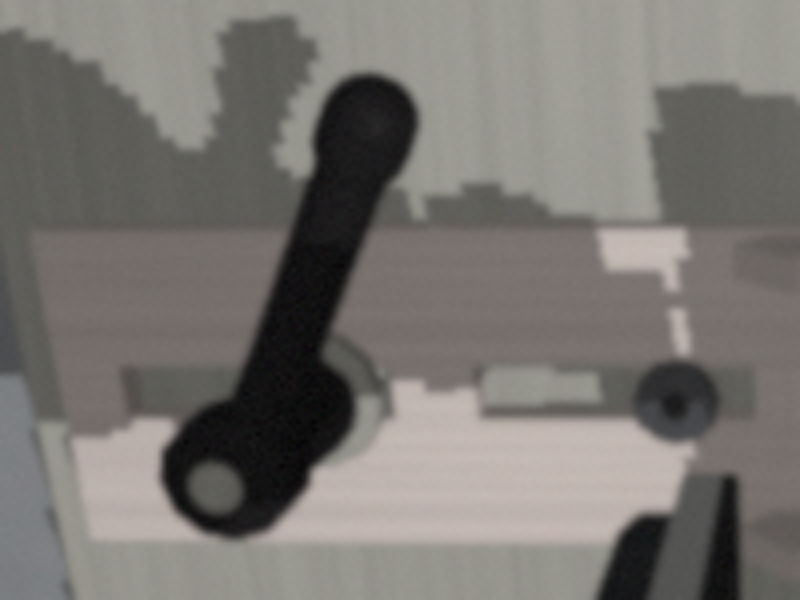

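Run:
```python
from h import *
import pickle
c=pickle.load(open('c2.pkl','rb'))
A=lambda u,v:(225+u/3,140+v/3); B=lambda u,v:(70+u/4,140+v/4)
def p(n,uv,z): r=w(c,*uv,z);print(n,np.round(r,4));return r
a=p('ff',A(182,106),.056);b=p('nf',A(180,551),.056);p('fr',A(142,106),.056);p('nr',A(144,551),.056)
print('wall yaw',np.degrees(np.arctan2(-(a-b)[0],(a-b)[1])),np.hypot(*(a-b)[:2]))
p('car far',A(297,38),.028);p('car low',A(281,375),.028);p('line',A(292,0),.02);p('edge bottom far',A(289,38),.02)
h=p('hub',B(215,488),.065);t=p('tip',B(367,122),.064);p('screw',B(676,401),.032)
d=t-h;print(np.degrees(np.arctan2(d[1],d[0])),np.hypot(*d[:2]))
```

```text
ff [0.5871 0.1422 0.056 ]
nf [0.5849 0.0428 0.056 ]
fr [0.5796 0.1424 0.056 ]
nr [0.5769 0.043  0.056 ]
wall yaw -1.303479033483513 0.09939305612413502
car far [0.6128 0.1515 0.028 ]
car low [0.6104 0.0716 0.028 ]
line [0.6127 0.1591 0.02  ]
edge bottom far [0.6122 0.1508 0.02  ]
hub [0.4893 0.0946 0.065 ]
tip [0.5198 0.1482 0.064 ]
screw [0.5546 0.0939 0.032 ]
60.3784838295723 0.06161890558779559
```

arm_command(
  slide=[
    [-0.004,0,0.012],
    [0,0,0.012],
    [0,0,0.012],
    [0,0,0.01],
    [0,0,0.003],
    [0,0,0],
    [0,0,0],
    [0,0,0],
  ],
  angular=[
    [0,0,0],
    [0,0,0],
    [0,0,0],
    [0,0,0],
    [0,0,0],
    [0,0,0],
    [0,0,0],
    [0,0,0],
  ],
  hand=[0.024,0.024,0.024,0.024,0.024,0.024,0.024,0.024],
)

```text
time: 1.9
tool_pos: [0.587, 0.0908, 0.0458]
tcp_rot: [2.25, 2.183, 0.012]
wrist_force: [0.2, -0.2, 0.2]
width: 0.279
```

Run:
```python
from h import *
s=st()
```

```text
1.9 pos [0.587  0.0908 0.0458] toolx yaw-90: -1.74 z [ 0.01  0.   -1.  ] F [ 0.21 -0.25  0.2 ] M [-0.017 -0.037  0.003] w 0.279 q [ 0.11  0.3   1.95 -0.    0.88  0.14]
```

arm_command(
  slide=[
    [0,0,0],
    [0,0.0025,0],
    [0,0.0025,0],
    [0,0.0025,0],
    [0,0.0025,0],
    [0,0.0025,0],
    [0,0.0025,0],
    [0,0,0],
  ],
  angular=[
    [0.5,0,0],
    [0,0,-0.3],
    [0,0,0],
    [0,0,0],
    [0,0,0],
    [0,0,0],
    [0,0,0],
    [0,0,0],
  ],
  hand=[0.024,0.024,0.024,0.024,0.024,0.024,0.024,0.024],
)

```text
time: 2.7
tool_pos: [0.6024, 0.0906, 0.0468]
tcp_rot: [-2.247, -2.194, 0.0]
wrist_force: [-0.6, -0.4, 0.5]
width: 0.283
```

Run:
```python
from h import *
import pickle
s=st()
c=snap('wrist','pics/w3.png'); pickle.dump(c,open('c3.pkl','wb'))
crop('pics/w3.png','pics/w3a.png',200,80,200,150,4)
s=st()
```

```text
2.7 pos [0.6024 0.0906 0.0468] toolx yaw-90: -1.39 z [-0.001  0.001 -1.   ] F [-0.64 -0.44  0.51] M [-0.006 -0.008  0.038] w 0.283 q [0.11 0.33 1.91 0.   0.91 0.13]
2.75 pos [0.6024 0.0907 0.0468] toolx yaw-90: -1.39 z [-0.001  0.001 -1.   ] F [ 0.19 -0.61  1.14] M [ 0.034  0.02  -0.038] w 0.280 q [0.11 0.33 1.91 0.   0.91 0.13]
```

View pics/w3.png

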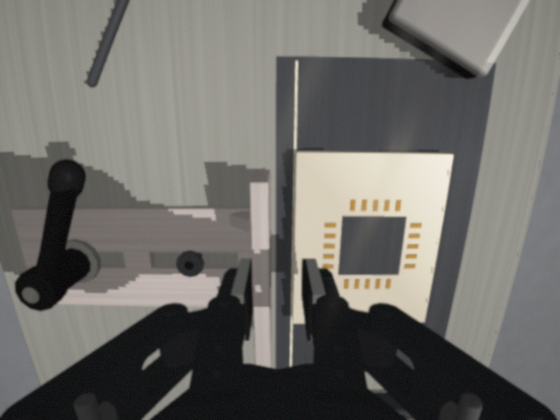

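View pics/w3a.png

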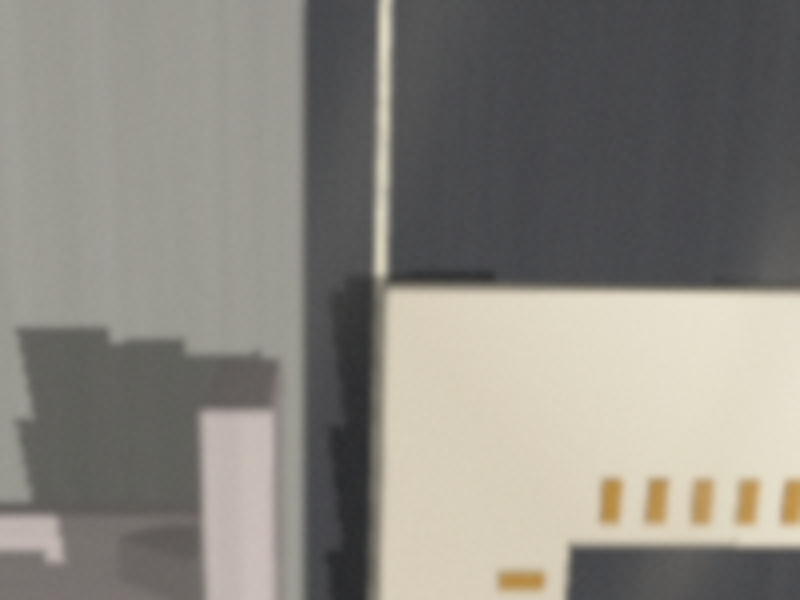

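Run:
```python
from h import *
import pickle
c=pickle.load(open('c3.pkl','rb'))
A=lambda u,v:(200+u/4,80+v/4)
def p(n,uv,z): r=w(c,*uv,z);print(n,np.round(r,4));return r
p('wall f',A(275,409),.056);p('wall r',A(199,409),.056);p('car',A(387,287),.028);p('car2',A(378,590),.028);p('line',A(381,277),.02);p('edge bot',A(376,287),.02)
p('wall foot far front',A(280,360),.02)
```

```text
wall f [0.5998 0.1419 0.056 ]
wall r [0.592  0.1421 0.056 ]
car [0.613  0.1515 0.028 ]
car2 [0.6116 0.112  0.028 ]
line [0.6127 0.152  0.02  ]
edge bot [0.612  0.1507 0.02  ]
wall foot far front [0.5993 0.1415 0.02  ]
```

arm_command(
  slide=[
    [0,0.002,0],
    [0,0.002,0],
    [0,0.002,0],
    [0,0.002,0],
    [0,0.001,0],
    [0,0.0005,0],
    [0,0,0],
    [0,0,0],
  ],
  angular=[
    [0,0,0],
    [0,0,0],
    [0,0,0],
    [0,0,0],
    [0,0,0],
    [0,0,0],
    [0,0,0],
    [0,0,0],
  ],
  hand=[0.024,0.024,0.024,0.024,0.024,0.024,0.024,0.024],
)

```text
time: 3.55
tool_pos: [0.6118, 0.0904, 0.0467]
tcp_rot: [-2.247, -2.192, 0.003]
wrist_force: [-2.6, -0.5, 1.5]
width: 0.28
```

Run:
```python
from h import *
import pickle
s=st()
c=snap('wrist','pics/w4.png'); pickle.dump(c,open('c4.pkl','wb'))
crop('pics/w4.png','pics/w4a.png',200,120,200,150,4)
s=st()
```

```text
3.55 pos [0.6118 0.0904 0.0467] toolx yaw-90: -1.40 z [-0.003  0.001 -1.   ] F [-2.57 -0.47  1.52] M [-0.007  0.339  0.005] w 0.280 q [0.11 0.34 1.89 0.   0.91 0.13]
3.6 pos [0.6118 0.0904 0.0467] toolx yaw-90: -1.40 z [-0.003  0.001 -1.   ] F [-2.15 -0.2   1.69] M [0.042 0.348 0.021] w 0.281 q [0.11 0.34 1.89 0.   0.91 0.13]
```

View pics/w4a.png

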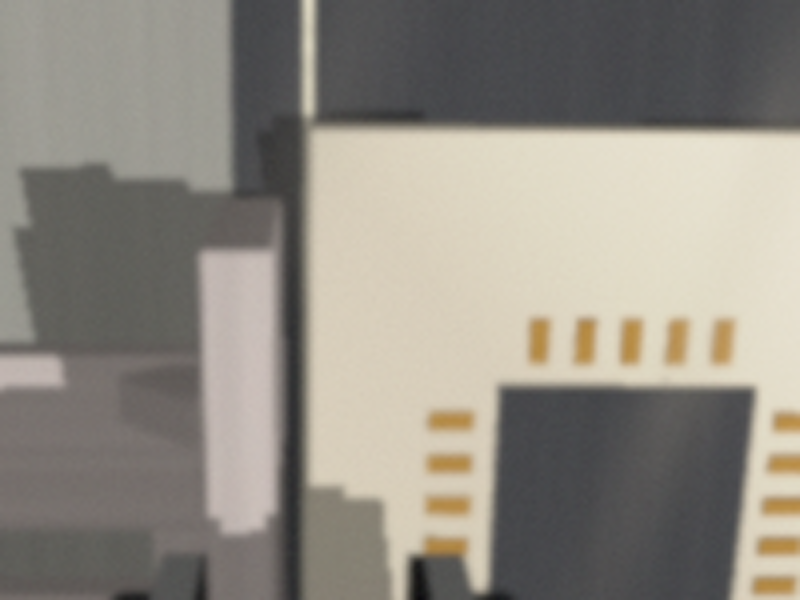

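Run:
```python
from h import *
import pickle
c=pickle.load(open('c4.pkl','rb'))
A=lambda u,v:(200+u/4,120+v/4)
def p(n,uv,z): r=w(c,*uv,z);print(n,np.round(r,4));return r
p('wall f',A(276,250),.056);p('car',A(311,127),.028);p('car2',A(304,480),.028);p('line',A(308,110),.02);p('edge bot',A(303,130),.02)
p('wall foot far front',A(283,202),.02)
```

```text
wall f [0.6093 0.1416 0.056 ]
car [0.613  0.1514 0.028 ]
car2 [0.611 0.105 0.028]
line [0.6126 0.1528 0.02  ]
edge bot [0.6119 0.1503 0.02  ]
wall foot far front [0.6091 0.141  0.02  ]
```

arm_command(
  slide=[
    [0,0.0005,0],
    [0,0.0005,0],
    [0,0.0005,0],
    [0,0.0005,0],
    [0,0.0003,0],
    [0,0.0003,0],
    [0,0,0],
    [0,0,0],
  ],
  angular=[
    [0,0,0],
    [0,0,0],
    [0,0,0],
    [0,0,0],
    [0,0,0],
    [0,0,0],
    [0,0,0],
    [0,0,0],
  ],
  hand=[0.024,0.024,0.024,0.024,0.024,0.024,0.024,0.024],
)

```text
time: 4.4
tool_pos: [0.6143, 0.0903, 0.0467]
tcp_rot: [-2.246, -2.192, 0.003]
wrist_force: [-3.1, -0.1, 2.8]
width: 0.28
```

Run:
```python
from h import *
s=st()
```

```text
4.4 pos [0.6143 0.0903 0.0467] toolx yaw-90: -1.39 z [-0.003  0.001 -1.   ] F [-3.06 -0.1   2.75] M [ 0.008  0.442 -0.009] w 0.280 q [0.11 0.35 1.88 0.   0.92 0.13]
```

arm_command(
  slide=[
    [0,0.0003,-0.0003],
    [0,0.0003,0],
    [0,0.0003,0],
    [0,0,0],
    [0,0,0],
    [0,0,0],
    [0,0,0],
    [0,0,0],
  ],
  angular=[
    [0,0,0],
    [0,0,0],
    [0,0,0],
    [0,0,0],
    [0,0,0],
    [0,0,0],
    [0,0,0],
    [0,0,0],
  ],
  hand=[0.024,0.024,0.024,0.024,0.024,0.024,0.024,0.024],
)

```text
time: 5.2
tool_pos: [0.6149, 0.0903, 0.0468]
tcp_rot: [-2.246, -2.192, 0.004]
wrist_force: [-2.0, -0.3, 1.1]
width: 0.282
```

Run:
```python
from h import *
import pickle
s=st()
c=snap('wrist','pics/w5.png'); pickle.dump(c,open('c5.pkl','wb'))
crop('pics/w5.png','pics/w5a.png',200,120,200,150,4)
s=st()
```

```text
5.2 pos [0.6149 0.0903 0.0468] toolx yaw-90: -1.40 z [-0.004  0.001 -1.   ] F [-2.03 -0.3   1.09] M [ 0.015  0.424 -0.037] w 0.282 q [0.11 0.35 1.88 0.   0.92 0.13]
5.25 pos [0.6149 0.0903 0.0468] toolx yaw-90: -1.40 z [-0.004  0.001 -1.   ] F [-2.41 -0.18  1.71] M [ 0.032  0.432 -0.056] w 0.284 q [0.11 0.35 1.88 0.   0.92 0.13]
```

View pics/w5a.png

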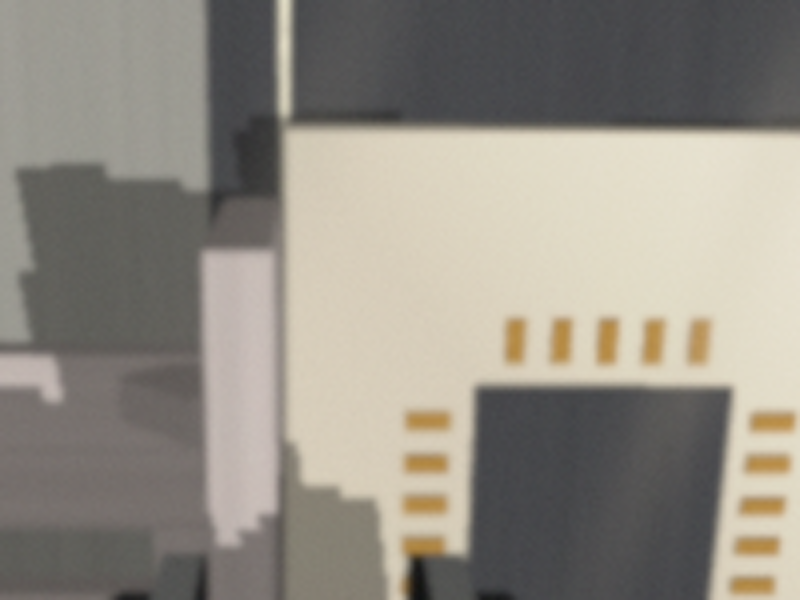

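arm_command(
  slide=[
    [0,0.0003,0],
    [0,0.0003,0],
    [0,0,0],
    [0,0,0],
    [0,0,0],
    [0,0,0],
    [0,0,0],
    [0,0,0],
  ],
  angular=[
    [0,0,0],
    [0,0,0],
    [0,0,0],
    [0,0,0],
    [0,0,0],
    [0,0,0],
    [0,0,0],
    [0,0,0],
  ],
  hand=[0.024,0.024,0.024,0.024,0.024,0.024,0.024,0.024],
)

```text
time: 6.05
tool_pos: [0.6149, 0.0903, 0.0468]
tcp_rot: [-2.246, -2.191, 0.005]
wrist_force: [-3.6, 0.4, 1.4]
width: 0.281
```

Run:
```python
from h import *
s=st()
```

```text
6.05 pos [0.6149 0.0903 0.0468] toolx yaw-90: -1.40 z [-0.005  0.001 -1.   ] F [-3.58  0.4   1.38] M [0.022 0.502 0.027] w 0.281 q [0.11 0.35 1.88 0.   0.92 0.13]
```

arm_command(
  slide=[
    [0,0.0005,0],
    [0,0.0005,0],
    [0,0.0005,0],
    [0,0,0],
    [0,0,0],
    [0,0,0],
    [0,0,0],
    [0,0,0],
  ],
  angular=[
    [0,0,0],
    [0,0,0],
    [0,0,0],
    [0,0,0],
    [0,0,0],
    [0,0,0],
    [0,0,0],
    [0,0,0],
  ],
  hand=[0.024,0.024,0.024,0.024,0.024,0.024,0.024,0.024],
)

```text
time: 6.85
tool_pos: [0.615, 0.0903, 0.0468]
tcp_rot: [-2.244, -2.19, 0.009]
wrist_force: [-3.7, -1.1, 3.7]
width: 0.282
```

Run:
```python
from h import *
import pickle
s=st()
c=snap('wrist','pics/w6.png'); pickle.dump(c,open('c6.pkl','wb'))
crop('pics/w6.png','pics/w6a.png',200,120,200,150,4)
s=st()
```

```text
6.85 pos [0.615  0.0903 0.0468] toolx yaw-90: -1.41 z [-0.009  0.    -1.   ] F [-3.68 -1.08  3.69] M [ 0.051  0.642 -0.035] w 0.282 q [0.11 0.35 1.88 0.   0.92 0.13]
6.9 pos [0.615  0.0903 0.0468] toolx yaw-90: -1.41 z [-0.009  0.    -1.   ] F [-4.11  0.21  2.72] M [ 0.007  0.658 -0.022] w 0.280 q [0.11 0.35 1.88 0.   0.92 0.13]
```

View pics/w6a.png

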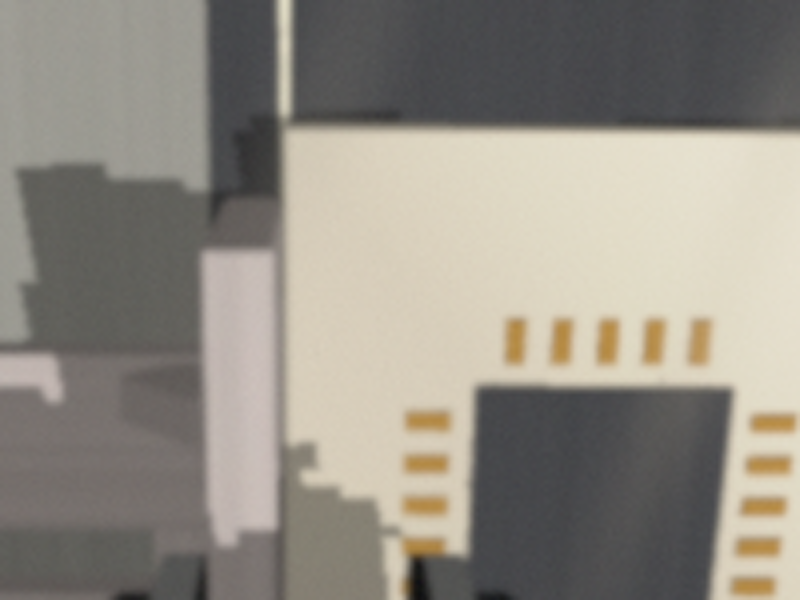

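arm_command(
  slide=[
    [0,-0.003,0],
    [0,-0.003,0],
    [0,0,-0.025],
    [0,0,-0.03],
    [0.01,-0.02,-0.015],
    [0.01,-0.025,0],
    [0.01,-0.025,0],
    [0.01,-0.025,0],
  ],
  angular=[
    [0,0,0],
    [-0.5,0,0],
    [0,0,0],
    [0,0,0],
    [0,0,0],
    [0,0,0],
    [0,0,-3],
    [0,0,-6],
  ],
  hand=[0.024,0.024,0.024,0.024,0.028,0.03,0.03,0.03],
)

```text
time: 7.7
tool_pos: [0.5215, 0.1317, 0.1204]
tcp_rot: [2.057, 2.352, 0.027]
wrist_force: [0.0, 0.2, -0.0]
width: 0.351
```

Run:
```python
from h import *
s=st()
```

```text
7.7 pos [0.5215 0.1317 0.1204] toolx yaw-90: 7.66 z [ 0.024  0.002 -1.   ] F [ 0.02  0.24 -0.01] M [0.    0.044 0.034] w 0.351 q [ 0.2   0.1   2.03 -0.    0.99  0.07]
```

arm_command(
  slide=[
    [0,0,0],
    [0,0,0],
    [0,0,0],
    [0,0,0],
    [0,0,0],
    [0,0,0],
    [0,0,0],
    [0,0,0],
  ],
  angular=[
    [1.3,0,-7],
    [0,0,-8.5],
    [0,0,-8.5],
    [0,0,-8.5],
    [0,0,-8.5],
    [0,0,-8.5],
    [0,0,-8.5],
    [0,0,-8.5],
  ],
  hand=[0.03,0.03,0.03,0.03,0.03,0.03,0.03,0.03],
)

```text
time: 8.5
tool_pos: [0.522, 0.1338, 0.1223]
tcp_rot: [0.403, 3.097, 0.004]
wrist_force: [0.3, 0.1, 0.3]
width: 0.35
```

arm_command(
  slide=[
    [0,0,0],
    [0,0,0],
    [0,0,0],
    [0,0,0],
    [0,0,0],
    [0,0,0],
    [0,0,0],
    [0,0,0],
  ],
  angular=[
    [0,0,-8.5],
    [0,0,-8.5],
    [0,0,-8.5],
    [0,0,-8.5],
    [0,0,-8.5],
    [0,0,-8.5],
    [0,0,-5],
    [0,0,0],
  ],
  hand=[0.03,0.03,0.03,0.03,0.03,0.03,0.03,0.03],
)

```text
time: 9.3
tool_pos: [0.5274, 0.1342, 0.1245]
tcp_rot: [-1.114, 2.898, -0.018]
wrist_force: [-0.4, 0.0, -0.4]
width: 0.353
```

Run:
```python
from h import *
import pickle
s=st()
c=snap('wrist','pics/w7.png'); pickle.dump(c,open('c7.pkl','wb'))
snap('side','pics/s7.png');crop('pics/s7.png','pics/s7a.png',180,150,190,150,4)
s=st()
```

```text
9.3 pos [0.5274 0.1342 0.1245] toolx yaw-90: -227.93 z [ 0.039  0.003 -0.999] F [-0.4   0.01 -0.4 ] M [ 0.045  0.043 -0.035] w 0.353 q [ 0.21  0.1   2.03 -0.01  0.98 -2.09]
9.4 pos [0.5272 0.1343 0.1244] toolx yaw-90: -228.07 z [ 0.038  0.002 -0.999] F [ 0.24 -0.15  0.12] M [-0.036  0.038 -0.001] w 0.352 q [ 0.21  0.1   2.03 -0.01  0.98 -2.09]
```

View pics/w7.png

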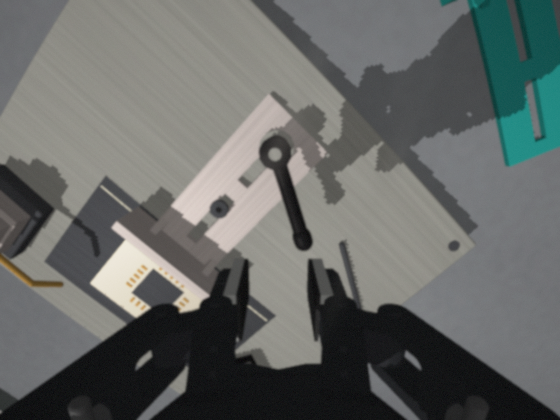

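View pics/s7a.png

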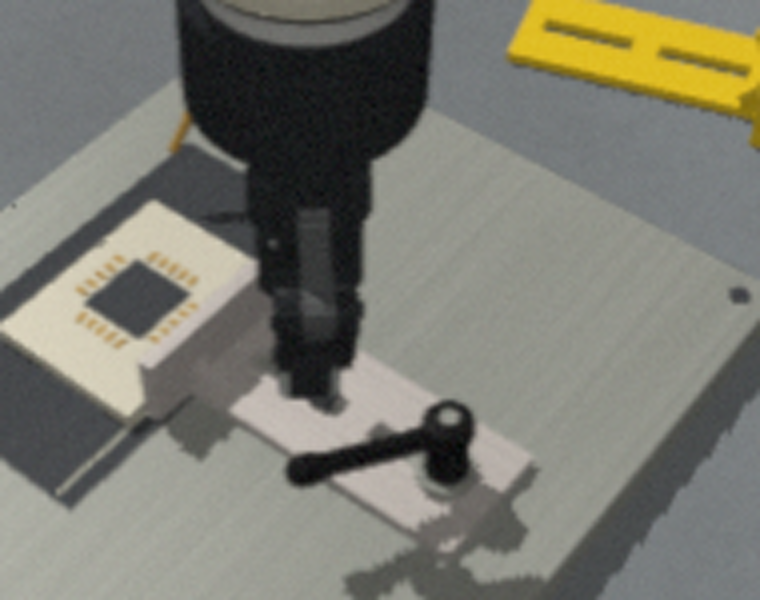

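arm_command(
  slide=[
    [0.0074,0.0117,0],
    [0,0,0],
    [0,0,0],
    [0,0,0],
    [0,0,0],
    [0,0,0],
    [0,0,0],
    [0,0,0],
  ],
  angular=[
    [0,0,0],
    [-1.5,1.6,0],
    [0,0,-6],
    [0,0,-6],
    [0,0,-4],
    [0,0,-2],
    [0,0,0],
    [0,0,0],
  ],
  hand=[0.03,0.03,0.03,0.03,0.03,0.03,0.03,0.03],
)

```text
time: 10.2
tool_pos: [0.5069, 0.1396, 0.123]
tcp_rot: [1.57, -2.72, -0.008]
wrist_force: [0.3, 0.3, 0.1]
width: 0.351
```

```bash
cat >> h.py <<'E'
HUB=np.array([.489,.0946])
def lev(th=None,z=None):
    "errors in tool axes, relative to hub"
    s=st(); R=Rotation.from_rotvec(s['tcp_rot']).as_matrix()
    inward=np.degrees(np.arctan2(R[1,0],R[0,0])); lever=(inward+180+180)%360-180
    d=R.T@np.append(HUB-s['tool_pos'][:2],0); F=R.T@s['wrist_force']
    zt=R.T@np.array([0,0,-1.]); tilt=np.degrees(np.cross([0,0,1.],zt))
    print('tool-lever dir %.1f'%lever,'hub in tool x,y mm',np.round(1000*d[:2],1),'F tool',np.round(F,2),'tilt fix',np.round(tilt,2))
    return s
E
python3 - <<'E'
from h import *
lev()
E
```

```text
10.2 pos [0.5069 0.1396 0.123 ] toolx yaw-90: -210.01 z [-0.003  0.004 -1.   ] F [0.28 0.26 0.05] M [ 0.012 -0.004  0.042] w 0.351 q [ 0.22  0.09  2.04  0.01  1.02 -2.4 ]
tool-lever dir 60.0 hub in tool x,y mm [47.9 -7.1] F tool [-0.37 -0.11 -0.05] tilt fix [ 0.27  0.1  -0.  ]
```

arm_command(
  slide=[
    [-0.002,-0.007,0],
    [0,0,0],
    [0,0,0.02],
    [0,0,0.02],
    [0,0,0.02],
    [0,0,0.01],
    [0,0,0],
    [0,0,0],
  ],
  angular=[
    [0,0,0],
    [0,0,0],
    [0,0,0],
    [0,0,0],
    [0,0,0],
    [0,0,0],
    [0,0,0],
    [0,0,0],
  ],
  hand=[0.03,0.03,0.03,0.03,0.03,0.03,0.03,0.03],
)

```text
time: 11.0
tool_pos: [0.5168, 0.1384, 0.0527]
tcp_rot: [-1.562, 2.722, 0.006]
wrist_force: [0.3, -0.0, 0.9]
width: 0.349
```

Run:
```python
from h import *
lev(); snap('wrist','pics/w8.png')
```

```text
11.0 pos [0.5168 0.1384 0.0527] toolx yaw-90: -210.32 z [ 0.001  0.005 -1.   ] F [ 0.33 -0.02  0.89] M [-0.033 -0.066 -0.014] w 0.349 q [ 0.21  0.19  2.07  0.01  0.88 -2.4 ]
tool-lever dir 59.7 hub in tool x,y mm [51.9  1.9] F tool [-0.15 -0.3  -0.89] tilt fix [ 0.08  0.27 -0.  ]
```

View pics/w8.png

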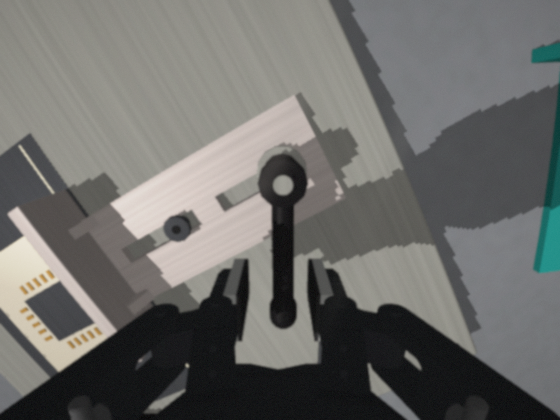

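arm_command(
  slide=[
    [0,-0.004,0],
    [0,-0.004,0],
    [0.0003,-0.0018,0],
    [0.0003,-0.0018,0],
    [0.0003,-0.0018,0],
    [0.0003,-0.0018,0],
    [0.0003,-0.0018,0],
    [0,0,0],
  ],
  angular=[
    [0,0,0],
    [0,0,0],
    [0,0,2],
    [0,0,2],
    [0,0,2],
    [0,0,2],
    [0,0,2],
    [0,0,0],
  ],
  hand=[0.03,0.03,0.03,0.03,0.03,0.03,0.03,0.03],
)

```text
time: 11.85
tool_pos: [0.5351, 0.1275, 0.0581]
tcp_rot: [-1.305, 2.847, 0.004]
wrist_force: [-1.7, 0.1, -0.8]
width: 0.354
```

Run:
```python
from h import *
lev()
```

```text
11.85 pos [0.5351 0.1275 0.0581] toolx yaw-90: -220.74 z [ 0.008  0.007 -1.   ] F [-1.74  0.1  -0.82] M [-0.002  0.144  0.053] w 0.354 q [ 0.19  0.21  2.04  0.01  0.89 -2.25]
tool-lever dir 49.3 hub in tool x,y mm [55.  13.4] F tool [1.06 1.38 0.8 ] tilt fix [-0.1   0.58  0.  ]
```

arm_command(
  slide=[
    [0.003,-0.0018,0.005],
    [0.0005,-0.0018,0],
    [0.0005,-0.0018,0.0005],
    [0.0005,-0.0018,0],
    [0.0005,-0.0018,0.0005],
    [0.0005,-0.0018,0],
    [0,0,0],
    [0,0,0],
  ],
  angular=[
    [0,0.5,2],
    [0,0,2],
    [0,0,2],
    [0,0,2],
    [0,0,2],
    [0,0,2],
    [0,0,0],
    [0,0,0],
  ],
  hand=[0.03,0.03,0.03,0.03,0.03,0.03,0.03,0.03],
)

```text
time: 12.65
tool_pos: [0.5416, 0.1159, 0.0555]
tcp_rot: [-0.999, 2.972, -0.0]
wrist_force: [-1.5, -0.3, -0.3]
width: 0.352
```

Run:
```python
from h import *
lev()
```

```text
12.65 pos [0.5416 0.1159 0.0555] toolx yaw-90: -232.84 z [ 0.006  0.002 -1.   ] F [-1.47 -0.32 -0.35] M [ 0.034  0.118 -0.021] w 0.352 q [ 0.17  0.22  2.03  0.    0.89 -2.05]
tool-lever dir 37.2 hub in tool x,y mm [54.8 14.8] F tool [1.37 0.63 0.34] tilt fix [-0.13  0.35  0.  ]
```

arm_command(
  slide=[
    [0.003,-0.001,0.003],
    [0.0008,-0.002,0],
    [0.0008,-0.002,0.0005],
    [0.0008,-0.002,0],
    [0.0008,-0.002,0.0005],
    [0.0008,-0.002,0],
    [0,0,0],
    [0,0,0],
  ],
  angular=[
    [0,0.3,2.5],
    [0,0,2.5],
    [0,0,2.5],
    [0,0,2.5],
    [0,0,2.5],
    [0,0,2.5],
    [0,0,0],
    [0,0,0],
  ],
  hand=[0.03,0.03,0.03,0.03,0.03,0.03,0.03,0.03],
)

```text
time: 13.45
tool_pos: [0.5434, 0.1037, 0.0537]
tcp_rot: [-0.602, 3.077, -0.001]
wrist_force: [0.4, -0.8, -0.3]
width: 0.354
```

Run:
```python
from h import *
lev()
```

```text
13.45 pos [0.5434 0.1037 0.0537] toolx yaw-90: -247.88 z [ 0.006  0.001 -1.   ] F [ 0.39 -0.79 -0.34] M [ 0.019 -0.027  0.011] w 0.354 q [ 0.14  0.22  2.03 -0.    0.88 -1.81]
tool-lever dir 22.1 hub in tool x,y mm [53.8 12. ] F tool [-0.06 -0.88  0.35] tilt fix [-0.11  0.35  0.  ]
```

arm_command(
  slide=[
    [0.002,-0.002,0.002],
    [0.0005,-0.0022,0],
    [0.0005,-0.0022,0.0005],
    [0.0005,-0.0022,0],
    [0.0005,-0.0022,0.0005],
    [0.0005,-0.0022,0],
    [0,0,0],
    [0,0,0],
  ],
  angular=[
    [0,0.3,2.5],
    [0,0,2.5],
    [0,0,2.5],
    [0,0,2.5],
    [0,0,2.5],
    [0,0,2.5],
    [0,0,0],
    [0,0,0],
  ],
  hand=[0.03,0.03,0.03,0.03,0.03,0.03,0.03,0.03],
)

```text
time: 14.25
tool_pos: [0.5438, 0.0914, 0.0521]
tcp_rot: [-0.198, 3.132, 0.0]
wrist_force: [0.6, -0.4, 0.3]
width: 0.352
```

Run:
```python
from h import *
lev();snap('wrist','pics/w9.png')
lev()
```

```text
14.25 pos [0.5438 0.0914 0.0521] toolx yaw-90: -262.78 z [ 0.004  0.    -1.   ] F [ 0.63 -0.35  0.35] M [-0.01  -0.029 -0.047] w 0.352 q [ 0.12  0.22  2.04 -0.    0.88 -1.58]
tool-lever dir 7.2 hub in tool x,y mm [54.  10.1] F tool [-0.58 -0.43 -0.35] tilt fix [-0.    0.22  0.  ]
14.3 pos [0.5439 0.0914 0.0521] toolx yaw-90: -262.79 z [ 0.004  0.    -1.   ] F [ 0.1  -0.73  0.16] M [ 0.015  0.004 -0.048] w 0.352 q [ 0.12  0.22  2.04 -0.    0.88 -1.58]
tool-lever dir 7.2 hub in tool x,y mm [54.  10.1] F tool [-0.01 -0.73 -0.16] tilt fix [-0.    0.22  0.  ]
```

View pics/w9.png

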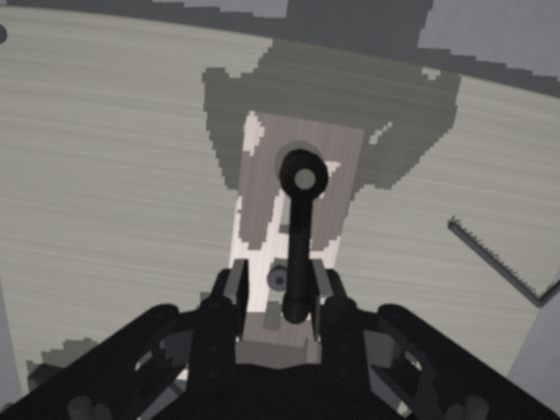

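arm_command(
  slide=[
    [0.003,-0.0024,0.001],
    [0.0005,-0.0024,0],
    [0.0005,-0.0024,0.0005],
    [0.0005,-0.0024,0],
    [0.0005,-0.0024,0.0005],
    [0.0005,-0.0024,0],
    [0,0,0],
    [0,0,0],
  ],
  angular=[
    [0,0.2,2.5],
    [0,0,2.5],
    [0,0,2.5],
    [0,0,2.5],
    [0,0,2.5],
    [0,0,2.5],
    [0,0,0],
    [0,0,0],
  ],
  hand=[0.03,0.03,0.03,0.03,0.03,0.03,0.03,0.03],
)

```text
time: 15.1
tool_pos: [0.5399, 0.0785, 0.0511]
tcp_rot: [0.213, 3.131, 0.004]
wrist_force: [0.7, -0.7, 0.2]
width: 0.35
```

Run:
```python
from h import *
lev()
```

```text
15.1 pos [0.5399 0.0785 0.0511] toolx yaw-90: 82.21 z [ 0.003  0.002 -1.   ] F [ 0.74 -0.67  0.2 ] M [-0.039  0.002  0.001] w 0.350 q [ 0.1   0.21  2.05  0.    0.88 -1.34]
tool-lever dir -7.8 hub in tool x,y mm [52.6  9.1] F tool [-0.83 -0.56 -0.2 ] tilt fix [ 0.15  0.16 -0.  ]
```

arm_command(
  slide=[
    [0.003,-0.003,0.0005],
    [0.0005,-0.0025,0],
    [0.0005,-0.0025,0.0003],
    [0.0005,-0.0025,0],
    [0.0005,-0.0025,0.0003],
    [0.0005,-0.0025,0],
    [0,0,0],
    [0,0,0],
  ],
  angular=[
    [0,0.2,2.5],
    [0,0,2.5],
    [0,0,2.5],
    [0,0,2.5],
    [0,0,2.5],
    [0,0,2.5],
    [0,0,0],
    [0,0,0],
  ],
  hand=[0.03,0.03,0.03,0.03,0.03,0.03,0.03,0.03],
)

```text
time: 15.9
tool_pos: [0.5334, 0.0691, 0.0511]
tcp_rot: [0.619, 3.077, 0.016]
wrist_force: [-0.9, 0.4, 0.2]
width: 0.352
```

Run:
```python
from h import *
lev()
```

```text
15.9 pos [0.5334 0.0691 0.0511] toolx yaw-90: 67.26 z [ 0.005  0.009 -1.   ] F [-0.92  0.41  0.16] M [ 0.04   0.033 -0.011] w 0.352 q [ 0.08  0.2   2.07  0.01  0.87 -1.1 ]
tool-lever dir -22.7 hub in tool x,y mm [50.8  6.3] F tool [ 1.    0.02 -0.16] tilt fix [ 0.61  0.07 -0.  ]
```

Run:
```python
from h import *
snap('wrist','pics/w10.png')
lev()
```

```text
15.95 pos [0.5334 0.0691 0.0511] toolx yaw-90: 67.25 z [ 0.005  0.009 -1.   ] F [0.06 0.5  0.04] M [0.029 0.005 0.002] w 0.355 q [ 0.08  0.2   2.07  0.01  0.87 -1.1 ]
tool-lever dir -22.8 hub in tool x,y mm [50.8  6.4] F tool [ 0.14  0.49 -0.04] tilt fix [ 0.6   0.07 -0.  ]
```

View pics/w10.png

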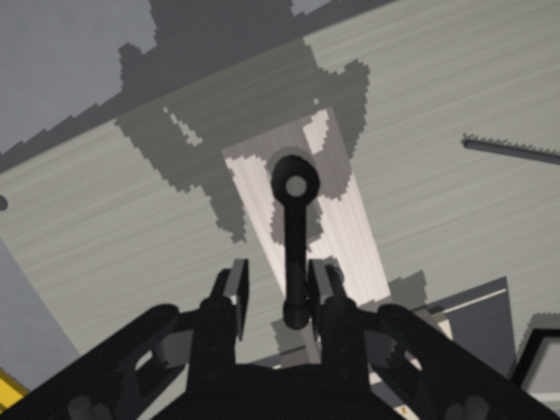

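arm_command(
  slide=[
    [0.001,-0.003,0],
    [0.0003,-0.0027,0],
    [0.0003,-0.0027,0],
    [0.0003,-0.0027,0],
    [0.0003,-0.0027,0],
    [0.0003,-0.0027,0],
    [0,0,0],
    [0,0,0],
  ],
  angular=[
    [0.6,0,2.5],
    [0,0,2.5],
    [0,0,2.5],
    [0,0,2.5],
    [0,0,2.5],
    [0,0,2.5],
    [0,0,0],
    [0,0,0],
  ],
  hand=[0.03,0.03,0.03,0.03,0.03,0.03,0.03,0.03],
)

```text
time: 16.75
tool_pos: [0.5269, 0.062, 0.0514]
tcp_rot: [1.02, 2.966, 0.018]
wrist_force: [-0.4, 0.6, -0.1]
width: 0.349
```

Run:
```python
from h import *
lev()
```

```text
16.75 pos [0.5269 0.062  0.0514] toolx yaw-90: 52.06 z [ 0.009  0.009 -1.   ] F [-0.39  0.61 -0.14] M [0.091 0.035 0.006] w 0.349 q [ 0.06  0.18  2.08  0.01  0.87 -0.85]
tool-lever dir -37.9 hub in tool x,y mm [49.9  2.4] F tool [0.68 0.24 0.14] tilt fix [ 0.73  0.07 -0.  ]
```

arm_command(
  slide=[
    [0,-0.002,0],
    [0,-0.002,0],
    [0,-0.002,0],
    [0,-0.002,0],
    [0,0,0],
    [0,0,0],
    [0,0,0],
    [0,0,0],
  ],
  angular=[
    [0.7,0,0],
    [0,0,0],
    [0,0,0],
    [0,0,0],
    [0,0,0],
    [0,0,0],
    [0,0,0],
    [0,0,0],
  ],
  hand=[0.03,0.03,0.03,0.03,0.03,0.03,0.03,0.03],
)

```text
time: 17.55
tool_pos: [0.5255, 0.0592, 0.0518]
tcp_rot: [1.015, 2.968, 0.009]
wrist_force: [1.8, 2.4, -1.5]
width: 0.351
```

Run:
```python
from h import *
lev()
snap('wrist','pics/w11.png')
lev()
```

```text
17.55 pos [0.5255 0.0592 0.0518] toolx yaw-90: 52.25 z [ 0.007  0.004 -1.   ] F [ 1.76  2.36 -1.49] M [ 0.349 -0.147  0.016] w 0.351 q [ 0.06  0.18  2.09  0.    0.87 -0.85]
tool-lever dir -37.8 hub in tool x,y mm [50.5  5.6] F tool [0.06 2.93 1.51] tilt fix [ 0.4   0.17 -0.  ]
17.6 pos [0.5254 0.0592 0.0517] toolx yaw-90: 52.24 z [ 0.007  0.004 -1.   ] F [ 0.96  3.95 -0.98] M [ 0.37  -0.199  0.033] w 0.353 q [ 0.06  0.18  2.09  0.    0.87 -0.85]
tool-lever dir -37.8 hub in tool x,y mm [50.5  5.7] F tool [1.67 3.7  1.  ] tilt fix [ 0.4   0.17 -0.  ]
```

View pics/w11.png

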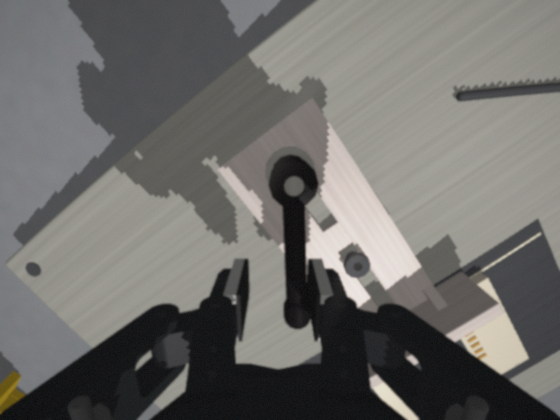

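arm_command(
  slide=[
    [0,-0.0015,0],
    [0,-0.0015,0],
    [0,-0.0015,0],
    [0,-0.0015,0],
    [0,-0.0015,0],
    [0,-0.0015,0],
    [0,-0.0015,0],
    [0,-0.0015,0],
  ],
  angular=[
    [0.4,0,0.4],
    [0,0,0.4],
    [0,0,0.4],
    [0,0,0.4],
    [0,0,0.4],
    [0,0,0.4],
    [0,0,0.4],
    [0,0,0.4],
  ],
  hand=[0.03,0.03,0.03,0.03,0.03,0.03,0.03,0.03],
)

```text
time: 18.4
tool_pos: [0.5227, 0.0567, 0.052]
tcp_rot: [1.107, 2.93, 0.021]
wrist_force: [4.1, 6.5, -4.7]
width: 0.349
```

Run:
```python
from h import *
lev()
```

```text
18.4 pos [0.5227 0.0567 0.052 ] toolx yaw-90: 48.62 z [ 0.013  0.009 -1.   ] F [ 4.14  6.46 -4.74] M [ 1.018 -0.505  0.048] w 0.349 q [ 0.06  0.17  2.1   0.01  0.86 -0.8 ]
tool-lever dir -41.4 hub in tool x,y mm [50.4  6.2] F tool [1.18 7.5  4.85] tilt fix [ 0.89  0.22 -0.  ]
```

arm_command(
  slide=[
    [0,0,0],
    [0,0,0],
    [0,0,0],
    [0,0,0],
    [0,0,0],
    [0,0,0],
    [0,0,0],
    [0,0,0],
  ],
  angular=[
    [0,0,0],
    [0,0,0],
    [0,0,0],
    [0,0,0],
    [0,0,0],
    [0,0,0],
    [0,0,0],
    [0,0,0],
  ],
  hand=[0.03,0.03,0.03,0.03,0.03,0.03,0.03,0.03],
)

```text
time: 19.2
tool_pos: [0.5231, 0.0571, 0.0519]
tcp_rot: [1.108, 2.929, 0.022]
wrist_force: [1.7, 3.4, -2.8]
width: 0.352
```

Run:
```python
from h import *
import pickle
lev()
c=snap('wrist','pics/w12.png');pickle.dump(c,open('c12.pkl','wb'))
lev()
crop('pics/w12.png','pics/w12a.png',220,130,140,210,3)
crop('pics/w11.png','pics/w11a.png',220,130,140,210,3)
a=cv2.imread('pics/w11a.png');b=cv2.imread('pics/w12a.png');cv2.imwrite('pics/w1112.png',cv2.resize(np.hstack([a,b]),(800,600)))
```

```text
19.2 pos [0.5231 0.0571 0.0519] toolx yaw-90: 48.56 z [ 0.014  0.01  -1.   ] F [ 1.66  3.45 -2.78] M [ 0.465 -0.234  0.086] w 0.352 q [ 0.06  0.17  2.1   0.01  0.86 -0.8 ]
tool-lever dir -41.4 hub in tool x,y mm [50.4  5.5] F tool [1.05 3.64 2.83] tilt fix [ 0.94  0.24 -0.  ]
19.25 pos [0.5231 0.0572 0.0519] toolx yaw-90: 48.56 z [ 0.014  0.01  -1.   ] F [ 2.74  3.04 -3.14] M [ 0.522 -0.244 -0.002] w 0.353 q [ 0.06  0.17  2.1   0.01  0.86 -0.8 ]
tool-lever dir -41.4 hub in tool x,y mm [50.4  5.5] F tool [-0.03  4.04  3.21] tilt fix [ 0.94  0.24 -0.  ]
```

View pics/w1112.png

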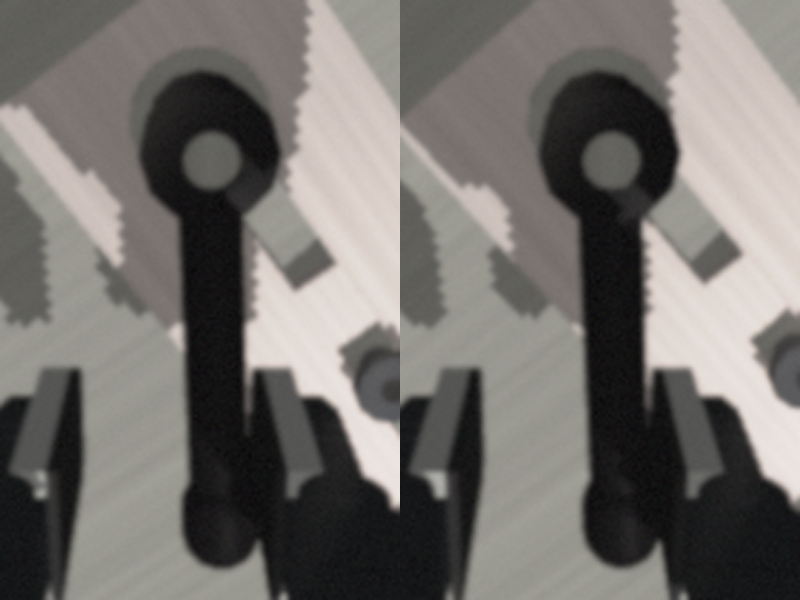

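Run:
```python
from h import *
import pickle
c=pickle.load(open('c12.pkl','rb'))
f=840/800
for nm,hx,hy,tx,ty in (('w12',611-400,160,621-400,522),('w11',212,160,220,522)):
    U=lambda x,y:(220+x*f/3,130+y*(630/600)/3)
    h=w(c,*U(hx,hy),.065);t=w(c,*U(tx,ty),.064);d=t-h
    print(nm,h,t,np.degrees(np.arctan2(d[1],d[0])),np.hypot(*d[:2]))
```

```text
w12 [0.48895293 0.09514672 0.065     ] [0.53586377 0.05742654 0.064     ] -38.80214690636261 0.0601950076800498
w11 [0.48904608 0.09525196 0.065     ] [0.53575409 0.0573055  0.064     ] -39.091052056391256 0.060179500130935745
```

arm_command(
  slide=[
    [0,-0.0007,0],
    [0,-0.0007,0],
    [0,-0.0007,0],
    [0,-0.0007,0],
    [0,-0.0007,0],
    [0,-0.0007,0],
    [0,-0.0007,0],
    [0,-0.0007,0],
  ],
  angular=[
    [0,0,0],
    [0,0,0],
    [0,0,0],
    [0,0,0],
    [0,0,0],
    [0,0,0],
    [0,0,0],
    [0,0,0],
  ],
  hand=[0.03,0.03,0.03,0.03,0.03,0.03,0.03,0.03],
)

```text
time: 20.05
tool_pos: [0.5229, 0.0569, 0.052]
tcp_rot: [1.109, 2.923, 0.037]
wrist_force: [3.7, 5.5, -3.8]
width: 0.351
```

Run:
```python
from h import *
import pickle
lev()
c=snap('wrist','pics/w13.png');pickle.dump(c,open('c13.pkl','wb'))
lev()
crop('pics/w13.png','pics/w13a.png',220,130,140,210,3)
a=cv2.imread('pics/w12a.png');b=cv2.imread('pics/w13a.png');cv2.imwrite('pics/w1213.png',cv2.resize(np.hstack([a,b]),(800,600)))
```

```text
20.05 pos [0.5229 0.0569 0.052 ] toolx yaw-90: 48.44 z [ 0.022  0.017 -1.   ] F [ 3.73  5.54 -3.81] M [ 0.841 -0.5    0.054] w 0.351 q [ 0.05  0.17  2.1   0.02  0.85 -0.81]
tool-lever dir -41.6 hub in tool x,y mm [50.3  5.7] F tool [0.9  6.51 3.98] tilt fix [ 1.57  0.32 -0.  ]
20.1 pos [0.5228 0.0569 0.052 ] toolx yaw-90: 48.45 z [ 0.022  0.017 -1.   ] F [ 3.47  5.54 -3.98] M [ 0.846 -0.459  0.056] w 0.350 q [ 0.05  0.17  2.1   0.02  0.85 -0.81]
tool-lever dir -41.6 hub in tool x,y mm [50.3  5.8] F tool [1.11 6.34 4.15] tilt fix [ 1.57  0.32 -0.  ]
```

View pics/w1213.png

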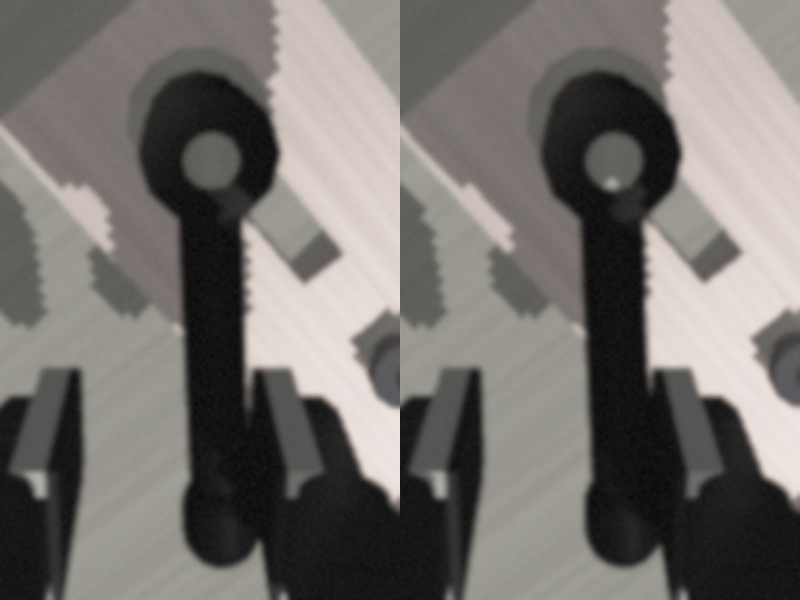

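arm_command(
  slide=[
    [0,0.003,0],
    [0,0.003,0],
    [0,0.003,0],
    [0,0,0],
    [0,0,-0.02],
    [0,0,-0.03],
    [0,0,-0.03],
    [0,0,0],
  ],
  angular=[
    [0,0,0],
    [0,0,0],
    [0,0,0],
    [0.8,0,0],
    [0,0,0],
    [0,0,0],
    [0,0,0],
    [0,0,0],
  ],
  hand=[0.03,0.03,0.03,0.03,0.03,0.03,0.03,0.03],
)

```text
time: 20.9
tool_pos: [0.5256, 0.0612, 0.1335]
tcp_rot: [1.112, 2.935, -0.0]
wrist_force: [-0.2, 0.4, 0.7]
width: 0.352
```

Run:
```python
from h import *
import pickle
lev()
c=snap('wrist','pics/w14.png');pickle.dump(c,open('c14.pkl','wb'))
snap('side','pics/s14.png');crop('pics/s14.png','pics/s14a.png',130,150,200,150,4)
lev()
```

```text
20.9 pos [0.5256 0.0612 0.1335] toolx yaw-90: 48.48 z [ 0.003 -0.001 -1.   ] F [-0.21  0.4   0.66] M [ 0.009  0.018 -0.03 ] w 0.352 q [ 0.07  0.08  2.02 -0.    1.04 -0.78]
tool-lever dir -41.5 hub in tool x,y mm [49.6  0.8] F tool [ 0.42  0.16 -0.66] tilt fix [ 0.05  0.16 -0.  ]
21.0 pos [0.5228 0.0611 0.1297] toolx yaw-90: 48.48 z [-0.003 -0.001 -1.   ] F [-0.24  0.64 -0.27] M [-0.013  0.015  0.026] w 0.356 q [ 0.07  0.08  2.03 -0.    1.03 -0.78]
tool-lever dir -41.5 hub in tool x,y mm [47.6  2.7] F tool [0.61 0.32 0.27] tilt fix [-0.19 -0.1   0.  ]
```

View pics/w14.png

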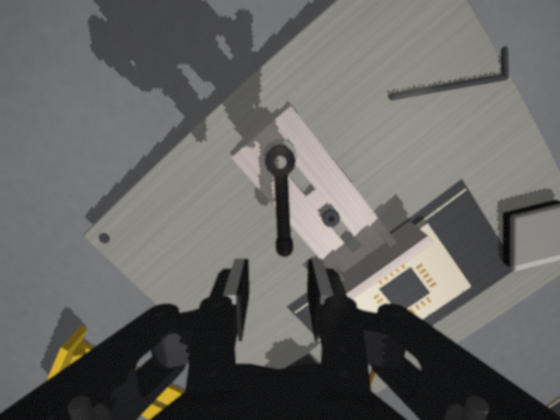

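View pics/s14a.png

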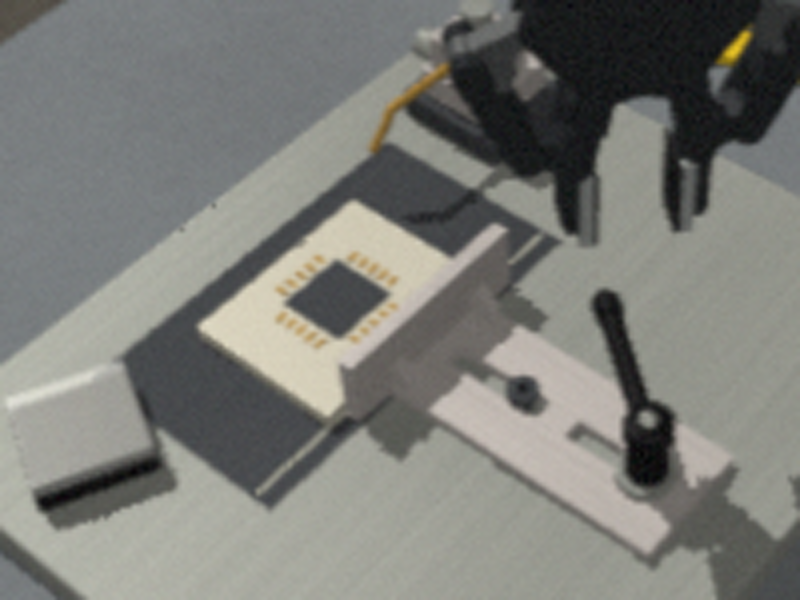

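Run:
```python
from h import *
import pickle
c=pickle.load(open('c14.pkl','rb'))
h=w(c,280.5,161,.065);t=w(c,284.5,244,.064);d=t-h;print(np.degrees(np.arctan2(d[1],d[0])),np.hypot(*d[:2]))
crop('pics/w14.png','pics/w14a.png',330,170,150,112,5)
crop('pics/s14.png','pics/s14b.png',205,195,75,56,10)
```

```text
-38.506034808028915 0.059193564965232176
```

View pics/w14a.png

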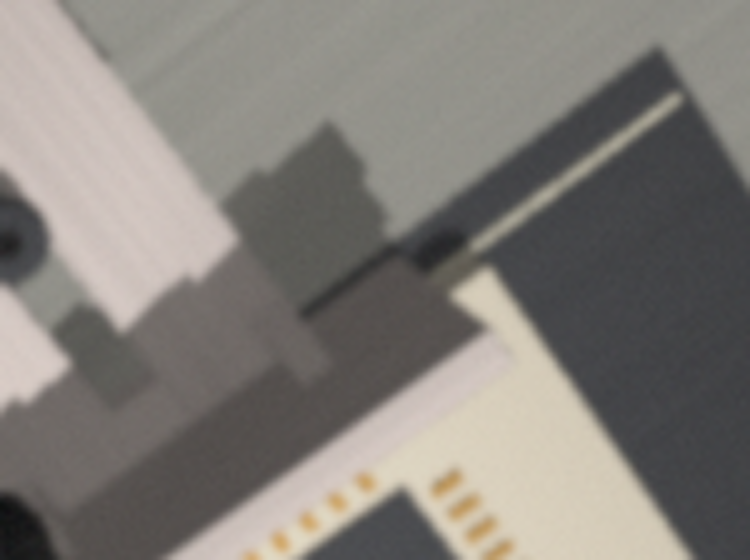

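View pics/s14b.png

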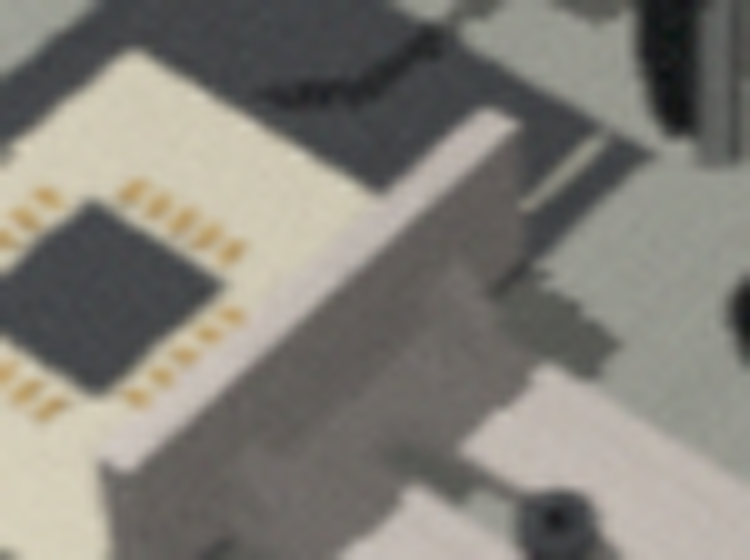

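```bash
python3 -c "
from workcell import bot
print(bot.finish_job())"
```

```text
the job is handed in; nothing more can be done
None
```

I slid the fence up to the scribed line against the carrier and tightened the lever clockwise. I then let go and handed the job in, after about 21 s of the allowed 61 s. No verdict was given, and the lever may be somewhat over-tight.

- **Fence:** I pushed it with an open pad behind the upright wall. Contact showed as motion stopping, with about 4 N at the wrist at rest, well under the 15 N limit. The last pictures show its front face at the carrier's edge on the line, and it had not visibly moved after clamping.
- **Lever:** I swung it from about +60° to −39° (world). At the end it held about 6 N, steady, near the lever's end (60 mm out) without moving on. That is about 0.36–0.38 Nm, slightly above the 0.25–0.35 Nm hand-tight range. After I let go it read −38.5°, unchanged within my reading error.
- **Possible over-tightening:** one reading while pushing was 7.5 N at about 60 mm, or roughly 0.40–0.45 Nm. That is above the 0.375 Nm at which the thread may strip. My readings taken after pauses had hidden the stiffening, so I felt it late. I could not measure the washer force, so I cannot say it stayed below 100 N.
- **Rest of the scene:** the chip box and hex key look undisturbed. The positioner was only partly in view, but the arm did not go near it. The gripper ended about 60 mm clear of everything, with no contact force.

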